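# Aim the packing terminal's screen at the open carton

## Task

Turn the orange packing terminal so that its screen faces squarely towards the middle of the open carton (not the taped-shut one), and raise the screen until it leans back 30 degrees from upright. Leave it standing there on its own, and do not shift the cartons or the other things on the bench.

Things in the scene. Friction and masses are not known exactly. Their poses are not given: they have to be found in the camera images.
- stand: Round dark steel foot of the terminal, diameter 160, 16 high, screwed to the bench (cannot move), with a 60 diameter hub up to 54. Origin: centre of its underside, on the vertical swivel axis; x axis = direction the screen faces when joint yoke is 0 (roughly away from the robot), z up.
- yoke (a joint): Swivel of the aluminium U-shaped yoke about the vertical axis through the stand's origin, rad; 0 = facing along the stand's x axis, positive = counter-clockwise seen from above, range -1.8 to 1.8. Stays where it is left by friction (about 0.18 N m). Yoke: level bar 264 x 30, 52 to 64 above the bench; two uprights 22 x 12, 125 either side of the axis, up to 335.
- tablet (a joint): Lean of the tablet, rad: 0 = upright, positive = top edge leans back, away from the side the screen faces. 30 degrees is 0.524. Range -0.1 to 1.1. Turns about the level line through point facing, along its y axis, between the yoke's uprights; stays where it is left by friction (about 0.22 N m); balanced, 0.5 kg.
- light_bar (a point): Centre of the underside of the black light bar across the tops of the yoke's uprights, 335 above the bench. The bar is 262 long, 60 wide (from 10 behind the swivel axis to 50 in front), 14 thick. It turns with the yoke but does not tilt; it overhangs the tablet and keeps a vertical gripper off its top edge.
- facing (a point): Point on the swivel axis and on the tilt axis, 130 above the bench (it is the middle of the tablet's plate and of the tilt axis). Its frame turns with the yoke only: x = level direction the screen faces, y to the left of that, z up.
- top_edge (a point): Middle of the tablet's top edge. The tablet is a rigid plate 190 wide, 150 high (75 from the tilt axis to the top edge), 12 thick, orange case with a blue screen. The frame turns with the tablet: x = out of the screen, y along the top edge, z = in the plate, from the tilt axis to the top edge.
- open_carton: The open carton: brown cardboard, 160 (its x) x 120 (its y) x 90 high, open at the top with flaps folded outwards at its x ends, a green and a yellow box inside, roughly 1.5 kg. Origin: centre of its underside. The screen must face this centre, seen from above.
- shut_carton: The other carton: same size, closed with a stripe of yellow tape over the top. Origin: centre of its underside. Leave alone.
- dispenser: Black desk tape dispenser, 180 x 75 x 125 high, with a yellow roll. Origin: centre of its underside. Leave alone.
- tape_roll: Spare yellow roll of tape lying flat, diameter 96, 45 high. Origin: centre of its underside. Leave alone.
- scissors: Scissors lying flat, black handles, about 180 long, 15 high. Origin: at the pivot, on the bench. Leave alone.
- tags: Bundle of white hang tags, 60 x 100 x 22 high. Origin: centre of its underside. Leave alone.
- jar: Amber jar with a yellow lid, diameter 60, 85 high. Origin: centre of its underside. Leave alone.
- stapler: Red and black stapler, 150 x 36 x 55 high. Origin: centre of its underside. Leave alone.

How it is judged:
At the end, for the whole second after the job is handed in: The line straight ahead of the screen, seen from above, passes within 30 mm of the open carton's centre (in front of the screen); the tablet leans back 30 degrees, give or take 4 (0.454 to 0.594 rad); the terminal is still (y of open_carton in the frame of facing between -0.03 and 0.03 m and x of open_carton in the frame of facing above 0.1 m and value of joint tablet between 0.454 and 0.594 rad and velocity of joint tablet between -0.05 and 0.05 rad/s and velocity of joint yoke between -0.05 and 0.05 rad/s); the robot touches nothing.
It fails at once if a carton is shifted by more than 25 mm (distance of any of open_carton, shut_carton from where it was at the start of the episode above 0.025 m).
It fails at once if another thing on the bench is shifted by more than 25 mm (distance of any of dispenser, tape_roll, scissors, tags, jar, stapler from where it was at the start of the episode above 0.025 m).
It also fails if it takes over 35 s, if anything falls off the work surface, if the arm or the gripper's body presses on something with over 40 N, if the wrist force passes 120 N, or if a joint passes its speed limit or range.

## Robot

A 7-joint arm with a two-finger parallel gripper is mounted at the origin on the work surface. World frame = base frame: x ahead of the robot, y to its left, z up, the work surface at z = 0. Lengths are in m, angles in rad, forces in N, time in s.
With the tool pointing down it reaches from about 0.4 to 0.85 m from the base axis. Payload 4.5 kg.
Tool frame: the origin (TCP) lies on the centre line of the jaws, within the pads' length; the fingertips stand 8 mm ahead of it and the grasp point (between the pads) lies 11 mm behind it; z points along the fingers, x is the direction in which the jaws open and shut, and the axes are right-handed (so a half turn about z gives the same grasp; the last joint's range is limited). The gripper opens to 88 mm and grips with 3 to 60 N. Pads are 18 mm wide; open, the fingers measure 123 mm over their backs; the gripper's body (75 mm by 187 mm) begins 45 mm behind the grasp point.
Start: joints at [1.146, 0.689, -0.195, 1.565, 0.157, 0.902, -0.215], TCP at [0.277, -0.56, 0.247] pointing down, gripper open.
Joint ranges: [-3.01, 3.01], [-0.46, 2.08], [-1.47, 1.51], [0.13, 2.56], [-1, 4.14], [0.04, 2.09], [-2.66, 2.66]. Speed limits (rad/s): [2.57, 2.57, 3.14, 3.14, 3.14, 3.14, 3.14].

## Interface

Orientations are given as a unit quaternion [x, y, z, w].
In Python, from plant import get_state, snapshot, finish_job, boxes_of, pinpoint gives the robot as it stands.
- The arm moves only by the shell command python3 -m creep 'ROWS' [FORCE]. ROWS is JSON, a list of rows, each an object with "hand": the finger opening in m, from 0 to 0.0881; "slide": the shift along the tool's x, y, z in m, a list of three; "turn": the turn about the tool's z in degrees. A call has 1 to 5 rows; each row shifts and turns the commanded pose from where the row before left it, along the tool's axes as they then stand; what a row does not reach is not made up. A row lasts 1/8 s, in which the tool goes at most 62.5 mm and 10.7 degrees, less where a joint would pass 70% of its speed; a pose out of reach is approached as far as the arm can. A call is refused whole if a number of a shift passes 0.0625 or a number of a turn 10.7, either way. A call with a gripper value outside its range is refused whole. The fingers move at their own pace and stop on an object; FORCE is the grip in N (left out, the last holds). Time passes only in rows, so rows that do not move let the fingers close. It gives the time, the measured TCP pose, the force and the opening at its end, in the units of the state.
- get_state(): the state, without advancing time (a new reading comes with each control period).
- snapshot(name): name is "scene" or "side" or "wrist"; returns a dict with "frame" (384x512x3 uint8, red, green, blue), "depth" (384x512 float32, m along the optical axis (not along the pixel's ray), 0 where there is no reading), "mtx" (3x3 intrinsics, pixels), "camera_from_world" (4x4, takes a point from world to camera coordinates). Camera axes: x right, y down, z forward; pixel columns grow to the right and rows downward; lengths in m; the calibration is good to about 2 mm. A picture is of the moment at which its call begins.
- finish_job(): hands the job in, once; it reports no verdict.
Trained networks look in a picture, given as the dict that the camera call returned (one of the last four; its "shot" number tells which), for a name from the list of things; names that differ only in an ending like _2 or _b are one class to them, and where a whole thing is asked for, a point or a joint stands for the part that bears it (a point fixed in the world has none). Each returns a list of dicts, best first, with "conf" (0 to 1); they miss things now and then, are a little off and sometimes report something else, mostly with a low value. They report only what shows in the picture. A call takes as long as a camera call.
- boxes_of(target, picture): "uv" ([column, row] in pixels, amid what is visible of it).
- pinpoint(target, picture): "uv" ([column, row] in pixels: a listed point, or the origin of a listed thing).
The state is a dict: "clock": time; "q": joint angles; "qd": joint speeds; "joint_torque": joint torques, N m; "tool_pos": TCP position; "eef_rot": TCP orientation; "contact_force": force on the tool from outside, world axes, zero at the start; "moment": the same for the moment, N m; "opening": opening from 0.0 (shut) to 1.0 (fully open).
Only numpy, scipy, OpenCV 4.12 (cv2) and the standard library are available. Lean on these libraries where they do the work, as an engineer would, in place of code of your own. Each camera call takes 0.05 s, during which the arm holds its last target.

## Working session

There is one attempt and no reset: what is moved stays moved. The work goes in short steps, Python scripts to look and compute and a shell command to move; the robot and the scene stay as the last step left them, time stands still between calls to the robot, and variables do not carry over. Pictures are saved under pics/ and viewed, and the job is handed in when it is done.

```bash
ls; mkdir -p pics
cat > h.py <<'E'
import numpy as np,cv2
from plant import *
def save(s,n): cv2.imwrite('pics/'+n+'.png',s['frame'][:,:,::-1])
def world(s,uv,d=None):
    u,v=uv
    if d is None: d=float(s['depth'][int(round(v)),int(round(u))])
    p=np.linalg.inv(s['mtx'])@[u,v,1]*d
    return (np.linalg.inv(s['camera_from_world'])@np.r_[p,1])[:3]
def onz(s,uv,z):
    T=np.linalg.inv(s['camera_from_world']); r=T[:3,:3]@np.linalg.inv(s['mtx'])@[uv[0],uv[1],1]; c=T[:3,3]
    return c+r*(z-c[2])/r[2]
def cloud(s):
    d=s['depth'];v,u=np.indices(d.shape)
    P=np.stack([u*d,v*d,d],-1)@np.linalg.inv(s['mtx']).T
    T=np.linalg.inv(s['camera_from_world'])
    return P@T[:3,:3].T+T[:3,3]
E
python3 - <<'E'
from h import *
st=get_state();print(st['clock'],st['tool_pos'],st['eef_rot'])
for n in ['scene','side']:
    s=snapshot(n);save(s,n+'0')
    print(n,np.linalg.inv(s['camera_from_world'])[:3,3])
    for t in ['open_carton','shut_carton','stand','facing','light_bar','top_edge']:
        for r in pinpoint(t,s)[:2]: print(t,r['conf'],r['uv'],world(s,r['uv']).round(3), onz(s,r['uv'],{'facing':.13,'light_bar':.335}.get(t,0)).round(3))
E
```

```text
pics
0.0 [ 0.27644536 -0.55985382  0.24590764] [ 8.49384643e-01 -5.27773514e-01 -8.26556944e-04 -4.04894750e-04]
scene [ 1.43641635 -0.10045204  1.61393258]
open_carton 0.75 [191.0, 261.4] [ 0.741 -0.27   0.054] [ 0.717 -0.276  0.   ]
shut_carton 0.79 [319.6, 248.0] [0.762 0.165 0.091] [0.721 0.181 0.   ]
stand 0.82 [253.5, 222.3] [ 0.639 -0.044  0.093] [ 0.59  -0.041  0.   ]
stand 0.54 [288.3, 189.3] [0.604 0.077 0.23 ] [0.465 0.107 0.   ]
facing 0.58 [254.9, 207.4] [ 0.603 -0.034  0.133] [ 0.602 -0.034  0.13 ]
facing 0.58 [292.5, 185.4] [0.454 0.124 0.006] [0.529 0.107 0.13 ]
light_bar 0.57 [188.6, 258.1] [ 0.73  -0.277  0.057] [ 0.856 -0.246  0.335]
top_edge 0.83 [249.0, 182.8] [ 0.638 -0.052  0.348] [ 0.418 -0.039  0.   ]
side [-0.01304586  0.63440715  1.27658812]
open_carton 0.86 [283.7, 169.9] [ 0.661 -0.21   0.088] [ 0.711 -0.273  0.   ]
shut_carton 0.66 [181.1, 246.1] [0.669 0.226 0.093] [0.723 0.194 0.   ]
shut_carton 0.43 [255.9, 277.2] [0.477 0.109 0.005] [0.479 0.107 0.   ]
stand 0.68 [261.6, 227.6] [ 0.582 -0.024  0.023] [ 0.593 -0.036  0.   ]
facing 0.55 [266.7, 203.3] [ 0.563 -0.021  0.167] [ 0.582 -0.043  0.13 ]
facing 0.28 [184.4, 243.8] [0.669 0.213 0.091] [0.647 0.227 0.13 ]
light_bar 0.71 [261.0, 152.0] [ 0.601 -0.031  0.347] [ 0.609 -0.04   0.335]
top_edge 0.66 [277.9, 201.9] [ 0.538 -0.042  0.177] [ 0.627 -0.151  0.   ]
top_edge 0.64 [312.0, 209.4] [ 0.528 -0.212 -0.007] [ 0.525 -0.208  0.   ]
```

View pics/scene0.png

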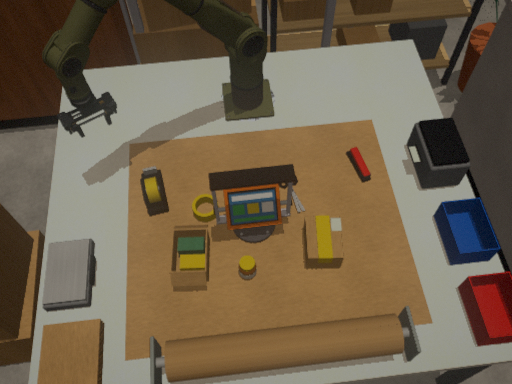

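View pics/side0.png

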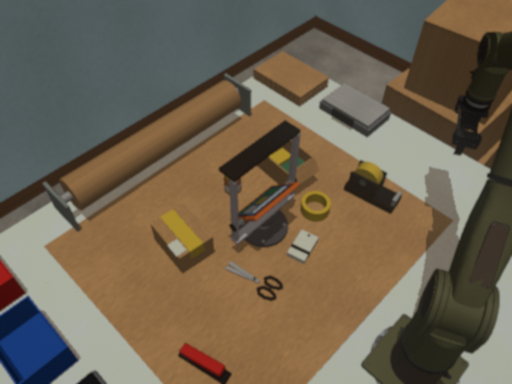

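The scene view looks back at the robot from above, with +x down and +y to the right. The terminal is at (252,207). The open carton is at (191,255) and the shut one at (323,240). The tape roll (205,207), jar (247,266), scissors (296,200) and tags lie near the terminal. Next I'll measure the bar, the tablet and the carton from the depth image.

```bash
cat > m.py <<'E'
from h import *
import sys
def meas(tag):
    s=snapshot('scene');s2=snapshot('side');save(s,'sc'+tag);save(s2,'si'+tag)
    P=np.vstack([cloud(s)[s['depth']>0],cloud(s2)[s2['depth']>0]])
    C=np.vstack([s['frame'][s['depth']>0],s2['frame'][s2['depth']>0]]).astype(int)
    near=np.hypot(P[:,0]-.595,P[:,1]+.04)<.2
    m=near&(P[:,2]>.343)&(P[:,2]<.356)&(C.max(1)<80)
    r=cv2.minAreaRect(P[m][:,:2].astype(np.float32)*1000)
    print('bar',m.sum(),r)
    b=cv2.boxPoints(r);e=[b[1]-b[0],b[2]-b[1]];e=max(e,key=np.linalg.norm);n=np.array([-e[1],e[0]])/np.linalg.norm(e)
    if n@[1,-.3]<0:n=-n
    f=np.degrees(np.arctan2(n[1],n[0]));ax=np.array(r[0])/1000-.02*n
    print('facing deg',f,'axis',ax.round(4))
    # tablet plane
    t=n;y=np.array([-n[1],n[0]])
    d=P[:,:2]-ax;X=d@t;Y=d@y
    blue=near&(abs(Y)<.095)&(abs(X)<.1)&(P[:,2]>.07)&(P[:,2]<.23)
    fg=blue&(np.abs(X)<.09)
    Q=np.c_[X,Y,P[:,2]][fg]
    best=None;rng=np.random.default_rng(0)
    for i in range(600):
        a=Q[rng.choice(len(Q),3,False)];nn=np.cross(a[1]-a[0],a[2]-a[0]);l=np.linalg.norm(nn)
        if l<1e-6: continue
        nn/=l;k=np.abs((Q-a[0])@nn)<.003
        if best is None or k.sum()>best.sum():best=k
    q=Q[best];c=q.mean(0);nn=np.linalg.svd(q-c,full_matrices=False)[2][2];nn*=np.sign(nn[0]) or 1
    print('tablet plane n(yoke frame)',nn.round(3),'c',c.round(3),best.sum(),len(Q),'lean',np.arctan2(nn[2],nn[0]))
    return s,s2,P,C,ax,f
E
python3 - <<'E'
from m import *
s,s2,P,C,ax,f=meas('1')
for n,x in (('sc',s),('si',s2)):
  for t in ['open_carton','shut_carton','jar','tape_roll','scissors','tags']:
    for r in pinpoint(t,x)[:1]: print(n,t,r['conf'],onz(x,r['uv'],0).round(3))
# carton rims
for nm,c in (('open',(.715,-.275)),):
    m=(np.hypot(P[:,0]-c[0],P[:,1]-c[1])<.13)&(P[:,2]>.08)&(P[:,2]<.1)
    r=cv2.minAreaRect(P[m][:,:2].astype(np.float32)*1000);print(nm,m.sum(),r)
I=cv2.resize(s['frame'][150:310,150:350],None,fx=4,fy=3.6,interpolation=cv2.INTER_CUBIC);cv2.imwrite('pics/z1.png',I[:,:,::-1])
E
```

```text
bar 2961 ((613.3014526367188, -39.626617431640625), (69.83528137207031, 262.8709716796875), 0.43600937724113464)
facing deg 0.43600726 axis [ 0.5933 -0.0398]
tablet plane n(yoke frame) [ 0.701 -0.004  0.713] c [0.001 0.    0.138] 2005 3197 lean 0.7941803073691577
sc open_carton 0.84 [ 0.717 -0.272  0.   ]
sc shut_carton 0.68 [0.712 0.177 0.   ]
sc jar 0.79 [ 0.773 -0.089  0.   ]
sc scissors 0.55 [ 0.466  0.112 -0.   ]
si open_carton 0.63 [ 0.709 -0.274  0.   ]
si shut_carton 0.74 [0.712 0.187 0.   ]
si jar 0.68 [ 0.77  -0.069  0.   ]
si tape_roll 0.67 [ 0.523 -0.202  0.   ]
si scissors 0.62 [ 0.489  0.112 -0.   ]
si tags 0.93 [ 0.441 -0.074  0.   ]
open 713 ((713.3599853515625, -271.92437744140625), (128.1778564453125, 199.39910888671875), 85.41275787353516)
```

View pics/z1.png

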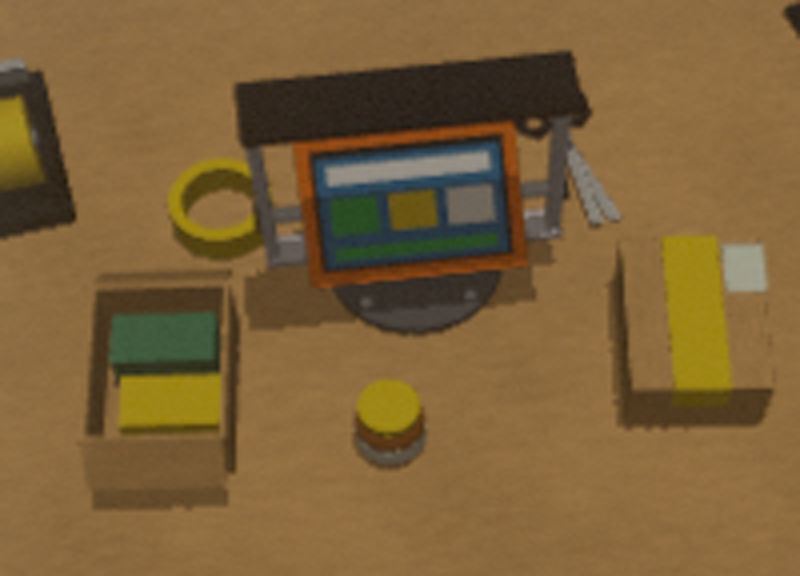

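Estimates so far:

| Quantity | Value |
|---|---|
| Swivel axis | (0.593, -0.040) |
| Current facing | about 0.4° |
| Current lean | about 0.79 rad |
| Open carton centre | (0.714, -0.273) |
| Required facing | about -62.6° |

The plan is to grip the light bar from above and swing the yoke, then push the tablet's top edge from behind. I'll raise and turn the tool first.

```bash
python3 -m creep '[{"hand":0.088,"slide":[0,0,-0.05],"turn":-9},{"hand":0.088,"slide":[0,0,-0.05],"turn":-9},{"hand":0.088,"slide":[0,0,-0.05],"turn":-9},{"hand":0.088,"slide":[0,0,-0.03],"turn":-9},{"hand":0.088,"slide":[0,0,0],"turn":-9}]' 20
cat > t.py <<'E'
import sys
from h import *
from scipy.spatial.transform import Rotation as R
st=get_state();r=R.from_quat(st['eef_rot']).as_matrix();p=np.array(st['tool_pos'])
g=np.array([float(a) for a in sys.argv[1:4]])
yaw=np.degrees(np.arctan2(r[1,0],r[0,0]))
print('t',st['clock'],'pos',p.round(4),'xyaw',yaw.round(2),'tilt',r[:,2].round(3),'open',st['opening'],'F',np.round(st['contact_force'],1),'q',np.round(st['q'],2))
print('slide total in tool',(r.T@(g-p)).round(4))
if len(sys.argv)>4: 
    print('turn total',-(((float(sys.argv[4])-yaw)+180)%360-180))
    th=np.radians(float(sys.argv[4]));rr=np.array([[np.cos(th),np.sin(th),0],[np.sin(th),-np.cos(th),0],[0,0,-1]])
    print('slide if turned first',(rr.T@(g-p)).round(4))
E
python3 t.py .613 -.12 .40 0.4
```

```text
clock: 2.02
tool_pos: [0.2776, -0.5613, 0.43]
eef_rot: [0.987, -0.16, 0.002, 0.002]
contact_force: [-0.7, -0.2, -0.7]
opening: 0.999
t 2.025 pos [ 0.2776 -0.5613  0.43  ] xyaw -18.44 tilt [ 0.003 -0.005 -1.   ] open 0.9985968669024111 F [-0.7 -0.2 -0.7] q [ 1.26  0.56 -0.43  1.26  0.23  1.36  0.52]
slide total in tool [ 0.1784 -0.5248  0.0287]
turn total -18.84333130269377
slide if turned first [ 0.3385 -0.4389  0.03  ]
```

```bash
python3 -m creep '[{"hand":0.088,"slide":[0,0,0],"turn":-9.4},{"hand":0.088,"slide":[0,0,0],"turn":-9.4},{"hand":0.088,"slide":[0.034,-0.044,0],"turn":0},{"hand":0.088,"slide":[0.034,-0.044,0],"turn":0},{"hand":0.088,"slide":[0.034,-0.044,0],"turn":0}]'; python3 -m creep '[{"hand":0.088,"slide":[0.034,-0.044,0],"turn":0},{"hand":0.088,"slide":[0.034,-0.044,0],"turn":0},{"hand":0.088,"slide":[0.034,-0.044,0],"turn":0},{"hand":0.088,"slide":[0.034,-0.044,0],"turn":0},{"hand":0.088,"slide":[0.034,-0.044,0],"turn":0}]';python3 t.py .613 -.12 .40 0.4
```

```text
clock: 2.65
tool_pos: [0.3794, -0.4268, 0.4268]
eef_rot: [1.0, 0.0, 0.0, 0.0]
contact_force: [0.5, 0.2, 0.5]
opening: 0.996
clock: 3.28
tool_pos: [0.5491, -0.2067, 0.4269]
eef_rot: [1.0, 0.001, 0.0, 0.0]
contact_force: [0.1, -0.7, 0.5]
opening: 0.998
t 3.275 pos [ 0.5491 -0.2067  0.4269] xyaw 0.06 tilt [ 0.    -0.001 -1.   ] open 0.9979519756293161 F [ 0.1 -0.7  0.5] q [ 0.6   0.51 -0.56  1.39  0.27  1.32  0.03]
slide total in tool [ 0.064  -0.0866  0.0268]
turn total -0.3391056602474407
slide if turned first [ 0.0645 -0.0862  0.0269]
```

```bash
python3 -m creep '[{"hand":0.088,"slide":[0.032,-0.043,0],"turn":0},{"hand":0.088,"slide":[0.032,-0.043,0],"turn":0},{"hand":0.088,"slide":[0,0,0.025],"turn":0},{"hand":0.088,"slide":[0,0,0],"turn":0}]'; python3 t.py .613 -.12 .333 0.4
python3 - <<'E'
from h import *
s=snapshot('wrist');save(s,'w1')
P=cloud(s);m=(s['depth']>0)&(P[...,2]>.343)&(P[...,2]<.356)
Q=P[m]
print(m.sum(), Q.min(0),Q.max(0))
for y in np.arange(-.17,.1,.03):
    k=abs(Q[:,1]-y)<.006
    if k.sum()>20: print(y.round(2),np.percentile(Q[k][:,0],[1,99]).round(4))
E
```

```text
clock: 3.78
tool_pos: [0.6112, -0.1218, 0.3999]
eef_rot: [1.0, 0.001, -0.002, 0.0]
contact_force: [0.2, -1.1, 0.1]
opening: 0.998
t 3.775 pos [ 0.6112 -0.1218  0.3999] xyaw 0.14 tilt [-0.004 -0.    -1.   ] open 0.997711787333877 F [ 0.2 -1.1  0.1] q [ 0.41  0.59 -0.55  1.32  0.31  1.32 -0.14]
slide total in tool [ 0.0021 -0.0018  0.0669]
turn total -0.2565996352406046
slide if turned first [ 0.0018 -0.0018  0.0669]
30613 [ 0.58164193 -0.16630792  0.34481305] [ 0.64249387 -0.00510447  0.35194215]
-0.17 [0.5829 0.6422]
-0.14 [0.5833 0.6415]
-0.11 [0.5831 0.6413]
-0.08 [0.5831 0.6412]
-0.05 [0.5829 0.6411]
-0.02 [0.5828 0.6409]
```

View pics/w1.png

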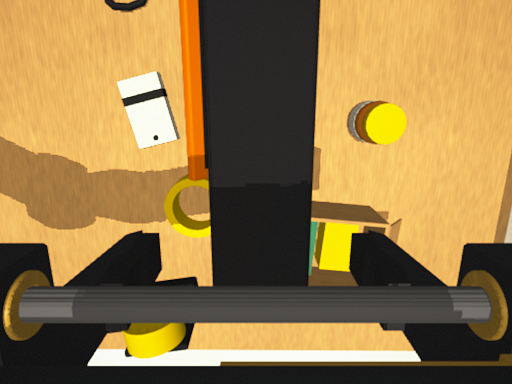

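The wrist view shows the bar (columns 205–315) between the open fingers. Its edges are at x = 0.583 and 0.641, so the facing is about 0.3° and the swivel axis is at x ≈ 0.592. I'll go down and grip.

```bash
python3 -m creep '[{"hand":0.088,"slide":[0.001,0,0.034],"turn":0},{"hand":0.088,"slide":[0,0,0.033],"turn":0},{"hand":0.05,"slide":[0,0,0],"turn":0},{"hand":0.05,"slide":[0,0,0],"turn":0},{"hand":0.05,"slide":[0,0,0],"turn":0}]' 20;python3 t.py .613 -.12 .333 0.4
```

```text
clock: 4.45
tool_pos: [0.6141, -0.122, 0.3367]
eef_rot: [1.0, 0.0, 0.002, 0.0]
contact_force: [-0.1, 0.4, -0.1]
opening: 0.683
t 4.45 pos [ 0.6141 -0.122   0.3367] xyaw 0.05 tilt [ 0.004 -0.    -1.   ] open 0.6826455588584255 F [-0.1  0.4 -0.1] q [ 0.41  0.64 -0.54  1.43  0.34  1.16 -0.18]
slide total in tool [-0.0011 -0.002   0.0037]
turn total -0.3477873877610591
slide if turned first [-0.0011 -0.002   0.0037]
```

```bash
python3 -m creep '[{"hand":0.05,"slide":[-0.0131,0.0021,0],"turn":9},{"hand":0.05,"slide":[-0.0131,0.0021,0],"turn":9},{"hand":0.05,"slide":[-0.0131,0.0021,0],"turn":9},{"hand":0.05,"slide":[-0.0131,0.0021,0],"turn":9},{"hand":0.05,"slide":[0,0,0],"turn":0}]' 20;python3 t.py .613 -.12 .333 -62.6
```

```text
clock: 5.08
tool_pos: [0.5621, -0.1185, 0.3367]
eef_rot: [0.951, -0.308, 0.002, 0.0]
contact_force: [1.9, -1.4, 4.5]
opening: 0.679
t 5.075 pos [ 0.5621 -0.1185  0.3367] xyaw -35.91 tilt [ 0.004 -0.002 -1.   ] open 0.678945296898512 F [ 1.9 -1.4  4.5] q [ 0.36  0.54 -0.38  1.6   0.22  1.05 -0.72]
slide total in tool [ 0.0421 -0.0286  0.0039]
turn total 26.691851354539324
slide if turned first [ 0.0248 -0.0445  0.0037]
```

```bash
python3 -m creep '[{"hand":0.05,"slide":[-0.0131,0.0021,0],"turn":9},{"hand":0.05,"slide":[-0.0131,0.0021,0],"turn":9},{"hand":0.05,"slide":[-0.0131,0.0021,0],"turn":9},{"hand":0.05,"slide":[0,0,0],"turn":0},{"hand":0.05,"slide":[0,0,0],"turn":0}]' 20;python3 t.py .613 -.12 .333 -62.6
python3 - <<'E'
from m import *
meas('2')
E
```

```text
clock: 5.7
tool_pos: [0.5302, -0.0958, 0.3366]
eef_rot: [0.854, -0.52, 0.002, -0.0]
contact_force: [-2.7, -2.2, 10.2]
opening: 0.677
t 5.7 pos [ 0.5302 -0.0958  0.3366] xyaw -62.67 tilt [ 0.003 -0.002 -1.   ] open 0.676520730598107 F [-2.7 -2.2 10.2] q [ 0.26  0.47 -0.26  1.7   0.14  0.98 -1.15]
slide total in tool [ 0.0595 -0.0624  0.0039]
turn total -0.0698639693175096
slide if turned first [ 0.0595 -0.0623  0.0036]
bar 2318 ((603.9341430664062, -63.83727264404297), (266.61480712890625, 94.26889038085938), 23.0728759765625)
facing deg -66.927124 axis [ 0.5961 -0.0454]
tablet plane n(yoke frame) [0.688 0.051 0.724] c [0.002 0.003 0.132] 1184 1854 lean 0.8106117265772043
```

View pics/sc2.png

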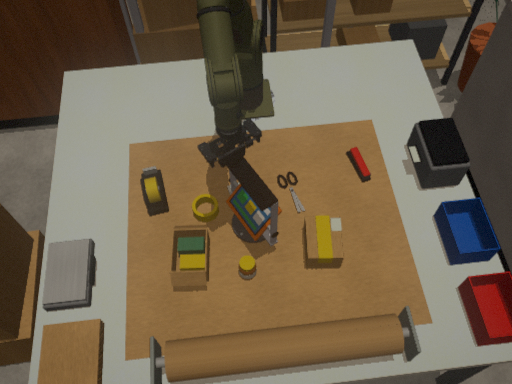

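The turn worked: the screen normal is at about -62.7° against a target of -62.6°. The bar rectangle fit is off because the gripper is included in it. I'll release, rise, and turn for the push from behind.

```bash
python3 -m creep '[{"hand":0.088,"slide":[0,0,0],"turn":0},{"hand":0.088,"slide":[0,0,0],"turn":0},{"hand":0.088,"slide":[0,0,-0.02],"turn":0},{"hand":0.088,"slide":[0,0,-0.05],"turn":0},{"hand":0.088,"slide":[0,0,-0.04],"turn":-5}]' 20; python3 -m creep '[{"hand":0.0,"slide":[0,0,0],"turn":-10},{"hand":0.0,"slide":[0,0,0],"turn":-10},{"hand":0.0,"slide":[0,0,0],"turn":-10},{"hand":0.0,"slide":[0,0,0],"turn":-10},{"hand":0.0,"slide":[0,0,0],"turn":-10}]'; python3 -m creep '[{"hand":0.0,"slide":[0,0,0],"turn":-10},{"hand":0.0,"slide":[0,0,0],"turn":-10},{"hand":0.0,"slide":[0,0,0],"turn":-10},{"hand":0.0,"slide":[0,0,0],"turn":-5},{"hand":0.0,"slide":[0,0,0],"turn":0}]';python3 t.py .542 .058 .168 27.4
```

```text
clock: 6.42
tool_pos: [0.5291, -0.0945, 0.446]
eef_rot: [0.876, -0.482, -0.0, -0.0]
contact_force: [1.4, 0.0, 0.1]
opening: 1.0
clock: 7.05
tool_pos: [0.5289, -0.0946, 0.4443]
eef_rot: [0.998, -0.065, -0.001, -0.0]
contact_force: [-0.2, 0.9, 0.0]
opening: 0.459
clock: 7.68
tool_pos: [0.529, -0.0948, 0.4443]
eef_rot: [0.972, 0.235, -0.0, -0.0]
contact_force: [-0.2, -0.7, -0.3]
opening: 0.004
t 7.675 pos [ 0.529  -0.0948  0.4443] xyaw 27.12 tilt [-0.001  0.001 -1.   ] open 0.003749688411640074 F [-0.2 -0.7 -0.3] q [ 0.5   0.43 -0.65  1.49  0.27  1.31  0.29]
slide total in tool [ 0.0814 -0.1298  0.2764]
turn total -0.2753250882294651
slide if turned first [ 0.0819 -0.1297  0.2763]
```

```bash
python3 -m creep '[{"hand":0.0,"slide":[0.027,-0.043,0],"turn":0},{"hand":0.0,"slide":[0.027,-0.043,0],"turn":0},{"hand":0.0,"slide":[0.0275,-0.0435,0],"turn":-0.3},{"hand":0.0,"slide":[0,0,0.03],"turn":0},{"hand":0.0,"slide":[0,0,0],"turn":0}]' ;python3 t.py .542 .058 .168 27.4
python3 - <<'E'
from m import *
meas('3')
s=snapshot('wrist');save(s,'w3')
E
```

```text
clock: 8.3
tool_pos: [0.5415, 0.0573, 0.4129]
eef_rot: [0.972, 0.237, -0.002, 0.0]
contact_force: [0.3, -0.6, 0.5]
opening: 0.001
t 8.3 pos [0.5415 0.0573 0.4129] xyaw 27.42 tilt [-0.005 -0.002 -1.   ] open 0.0012241048662625202 F [ 0.3 -0.6  0.5] q [ 0.21  0.47 -0.66  1.53  0.3   1.25 -0.01]
slide total in tool [ 2.000e-03 -2.000e-04  2.449e-01]
turn total 0.01934334276566574
slide if turned first [ 0.0008 -0.0004  0.2449]
bar 1937 ((602.560546875, -57.850341796875), (265.77935791015625, 68.14669799804688), 27.363937377929688)
facing deg -62.636055 axis [ 0.5934 -0.0401]
tablet plane n(yoke frame) [ 0.697 -0.     0.717] c [0.01  0.004 0.13 ] 1194 1862 lean 0.7997297977958215
```

View pics/w3.png

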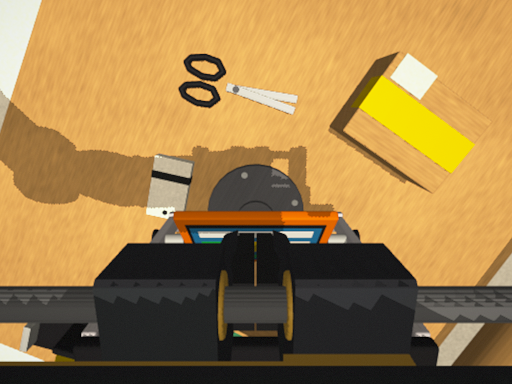

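View pics/si3.png

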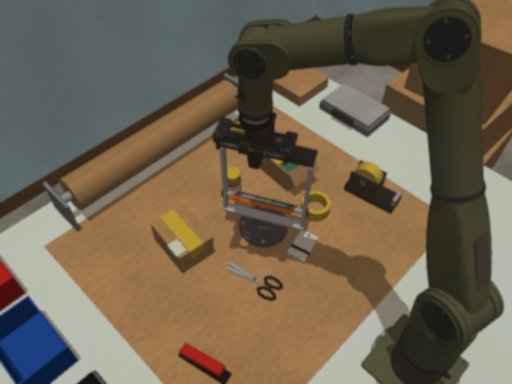

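The bar fit now gives a facing of -62.64°, with the axis unchanged and the lean at 0.80 rad. The wrist picture shows the tablet's orange top edge (row 212, columns 170–343) just in front of the closed fingers, and nothing tall below. I'll go down behind it.

```bash
python3 -m creep '[{"hand":0.0,"slide":[0.001,0,0.05],"turn":0},{"hand":0.0,"slide":[0,0,0.05],"turn":0},{"hand":0.0,"slide":[0,0,0.05],"turn":0},{"hand":0.0,"slide":[0,0,0.05],"turn":0},{"hand":0.0,"slide":[0,0,0.045],"turn":0}]' ; python3 -m creep '[{"hand":0.0,"slide":[0,0.02,0],"turn":0},{"hand":0.0,"slide":[0,0.01,0],"turn":0},{"hand":0.0,"slide":[0,0,0],"turn":0}]';python3 t.py .569 .006 .168 27.4
```

```text
clock: 9.07
tool_pos: [0.5447, 0.0571, 0.1691]
eef_rot: [0.972, 0.235, 0.001, 0.0]
contact_force: [0.9, -1.0, 0.2]
opening: 0.005
clock: 9.45
tool_pos: [0.5586, 0.0303, 0.1706]
eef_rot: [0.972, 0.235, 0.001, 0.0]
contact_force: [0.2, 0.1, -0.2]
opening: 0.007
t 9.45 pos [0.5586 0.0303 0.1706] xyaw 27.21 tilt [ 0.002 -0.    -1.   ] open 0.0074870044591771965 F [ 0.2  0.1 -0.2] q [ 0.17  0.75 -0.52  1.83  0.55  0.71 -0.19]
slide total in tool [-0.0018  0.0263  0.0027]
turn total -0.1928851189687748
slide if turned first [-0.0019  0.0263  0.0026]
```

```bash
python3 -m creep '[{"hand":0.0,"slide":[0,0.007,0],"turn":0},{"hand":0.0,"slide":[0,0.007,0],"turn":0},{"hand":0.0,"slide":[0,0,0],"turn":0}]'
python3 - <<'E'
from m import *
meas('4')
E
python3 t.py .569 .006 .168 27.4
```

```text
clock: 9.82
tool_pos: [0.5639, 0.0196, 0.1701]
eef_rot: [0.972, 0.237, 0.0, -0.0]
contact_force: [-0.4, 1.8, 1.7]
opening: 0.002
bar 2459 ((581.6171875, -15.5079345703125), (265.5459289550781, 162.3207550048828), 27.424657821655273)
facing deg -62.575336 axis [0.5724 0.0022]
tablet plane n(yoke frame) [ 0.704 -0.009  0.71 ] c [0.059 0.005 0.13 ] 706 1263 lean 0.7896258540587446
t 9.925 pos [0.5639 0.0196 0.17  ] xyaw 27.42 tilt [ 0.001  0.001 -1.   ] open 0.006911441768516759 F [-0.3  2.2  1.2] q [ 0.19  0.76 -0.52  1.82  0.55  0.72 -0.16]
slide total in tool [-0.0017  0.0144  0.002 ]
turn total 0.02232847368057378
slide if turned first [-0.0017  0.0144  0.002 ]
```

View pics/si4.png

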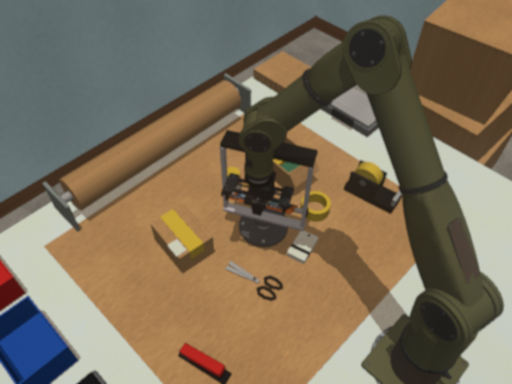

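Contact begins at 66 mm behind the axis, as predicted (2–3 N). I'll push in small steps.

```bash
python3 -m creep '[{"hand":0.0,"slide":[-0.001,0.004,0],"turn":0},{"hand":0.0,"slide":[0,0.003,0],"turn":0},{"hand":0.0,"slide":[0,0.003,0],"turn":0},{"hand":0.0,"slide":[0,0,0],"turn":0}]'; python3 t.py .569 .006 .168 27.4;  python3 - <<'E'
from m import *
meas('5')
E
```

```text
clock: 10.42
tool_pos: [0.5648, 0.0179, 0.171]
eef_rot: [0.971, 0.24, -0.0, -0.005]
contact_force: [-10.1, 14.9, 12.8]
opening: 0.009
t 10.425 pos [0.5648 0.0179 0.171 ] xyaw 27.77 tilt [-0.003  0.01  -1.   ] open 0.00864062133958898 F [-10.1  14.9  12.8] q [ 0.2   0.76 -0.53  1.81  0.54  0.73 -0.14]
slide total in tool [-0.0018  0.0125  0.0029]
turn total 0.37103511121495103
slide if turned first [-0.0018  0.0125  0.003 ]
bar 2488 ((582.6705932617188, -18.309432983398438), (264.84912109375, 157.44610595703125), 26.81045913696289)
facing deg -63.18954 axis [ 5.736e-01 -5.000e-04]
tablet plane n(yoke frame) [0.715 0.005 0.699] c [0.059 0.008 0.127] 720 1318 lean 0.7737493728526247
```

It is blocked: about 18 N sideways and 13 N upwards, with almost no motion and the tablet still at 0.77. Something on the wrist is probably meeting the light bar. I'll back off and look at the clearance.

```bash
python3 -m creep '[{"hand":0.0,"slide":[0,-0.02,0],"turn":0},{"hand":0.0,"slide":[0,0,0],"turn":0}]'; python3 t.py .569 .006 .168 27.4;  python3 - <<'E'
from m import *
s=snapshot('scene');s2=snapshot('side')
f=np.radians(-62.6);F=np.array([np.cos(f),np.sin(f)]);Y=np.array([-F[1],F[0]])
tp=np.array(get_state()['tool_pos'])
for n,x in (('scene',s),('side',s2)):
    P=cloud(x)[x['depth']>0];d=P[:,:2]-tp[:2]
    X=d@F;L=d@Y
    print(n)
    for z in np.arange(.16,.5,.015):
        m=(abs(P[:,2]-z)<.0075)&(np.hypot(X,L)<.15)&~((abs(P[:,2]-.342)<.012)&(X>.058))
        m&=(np.hypot(X,L)<.13)
        if m.sum()>5: print(z.round(3),m.sum(),'X',np.percentile(X[m],[1,50,99]).round(3),'L',np.percentile(L[m],[1,99]).round(3))
for n,x,c in (('sc6',s,(150,140,330,290)),('si6',s2,(190,100,340,260))):
    a,b,c2,d=c;I=cv2.resize(x['frame'][b:d,a:c2],None,fx=4,fy=3.7,interpolation=cv2.INTER_CUBIC);cv2.imwrite('pics/%s.png'%n,I[:,:,::-1])
E
```

```text
clock: 10.78
tool_pos: [0.5578, 0.0282, 0.1698]
eef_rot: [0.971, 0.238, -0.0, 0.0]
contact_force: [0.1, -0.4, 0.4]
opening: 0.007
t 10.775 pos [0.5578 0.0282 0.1698] xyaw 27.54 tilt [-0. -0. -1.] open 0.006526530359916979 F [ 0.1 -0.4  0.4] q [ 0.17  0.75 -0.52  1.83  0.55  0.71 -0.18]
slide total in tool [-0.0004  0.0248  0.0018]
turn total 0.14176694854333505
slide if turned first [-0.0003  0.0248  0.0018]
scene
0.16 38 X [0.049 0.061 0.071] L [0.047 0.083]
0.175 18 X [-0.005  0.037  0.058] L [0.013 0.096]
0.19 14 X [0.    0.029 0.038] L [0.011 0.096]
0.22 13 X [-0.02  -0.001  0.031] L [-0.071  0.086]
0.235 77 X [-0.032  0.02   0.033] L [-0.075  0.088]
0.25 158 X [-0.034  0.021  0.034] L [-0.076  0.093]
0.265 434 X [-0.032  0.008  0.034] L [-0.092  0.095]
0.28 35 X [-0.028  0.017  0.036] L [-0.08   0.096]
0.31 33 X [-0.016  0.032  0.036] L [-0.039  0.035]
0.325 102 X [-0.028  0.02   0.037] L [-0.032  0.039]
0.34 31 X [-0.023  0.02   0.038] L [-0.01   0.037]
0.355 73 X [-0.019  0.025  0.106] L [-0.084  0.055]
0.37 72 X [-0.024  0.022  0.038] L [-0.014  0.038]
0.385 65 X [-0.03   0.0
[... 888 characters left out ...]
.018] L [-0.042  0.015]
0.31 128 X [-0.038 -0.03   0.032] L [-0.043  0.022]
0.325 156 X [-0.039 -0.028  0.012] L [-0.04   0.032]
0.34 45 X [-0.039 -0.032 -0.   ] L [-0.039  0.028]
0.355 130 X [-0.041 -0.033  0.048] L [-0.039  0.03 ]
0.37 123 X [-0.04  -0.032  0.006] L [-0.038  0.031]
0.385 95 X [-0.04  -0.033  0.001] L [-0.037  0.03 ]
0.4 122 X [-0.046 -0.035 -0.001] L [-0.038  0.03 ]
0.415 138 X [-0.041 -0.033 -0.004] L [-0.037  0.03 ]
0.43 90 X [-0.04  -0.034 -0.004] L [-0.037  0.025]
0.445 42 X [-0.046 -0.042 -0.031] L [-0.029  0.013]
0.46 112 X [-0.05  -0.045 -0.034] L [-0.044  0.025]
0.475 162 X [-0.052 -0.045 -0.032] L [-0.054  0.032]
0.49 200 X [-0.052 -0.044  0.016] L [-0.064  0.046]
```

View pics/sc6.png

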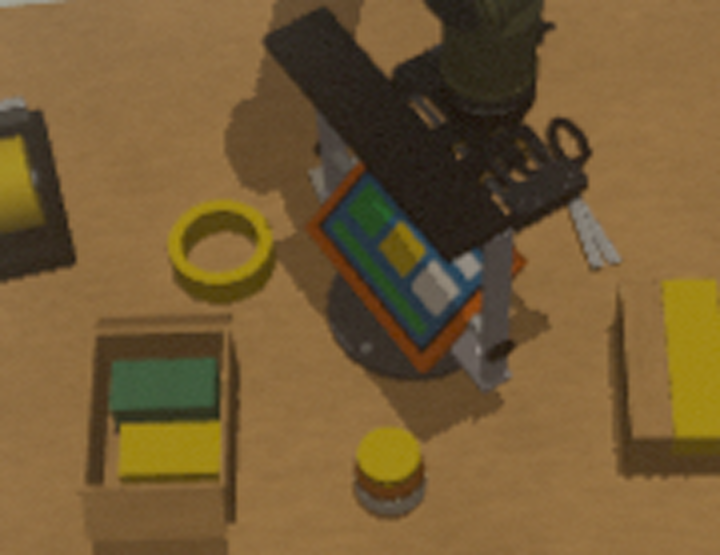

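View pics/si6.png

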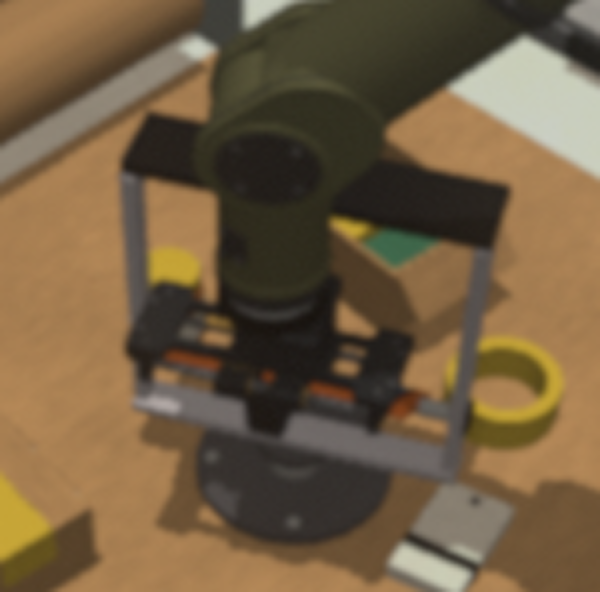

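The wrist tube (radius 38 mm) still clears the bar, so that isn't the block. The force of 18 N back and 13 N up, acting at a corner 58 mm behind and 48 mm above the axis, gives almost zero net moment. Friction is jamming it, because the corner has to rise along the finger. The fix is to follow the corner's arc, moving up as well as forward.

```bash
python3 -m creep '[{"hand":0.0,"slide":[0,0.009,0],"turn":0},{"hand":0.0,"slide":[0,0.003,-0.004],"turn":0},{"hand":0.0,"slide":[0,0.003,-0.004],"turn":0},{"hand":0.0,"slide":[0,0.003,-0.003],"turn":0},{"hand":0.0,"slide":[0,0,0],"turn":0}]'; python3 t.py .569 .006 .168 27.4;  python3 - <<'E'
from m import *
meas('7')
E
```

```text
clock: 11.5
tool_pos: [0.5666, 0.0108, 0.181]
eef_rot: [0.972, 0.236, -0.0, 0.0]
contact_force: [-0.9, 0.7, 1.1]
opening: 0.005
t 11.5 pos [0.5666 0.0108 0.181 ] xyaw 27.36 tilt [ 0.    -0.001 -1.   ] open 0.004920397336846751 F [-0.9  0.7  1.1] q [ 0.21  0.74 -0.53  1.8   0.53  0.75 -0.13]
slide total in tool [-0.0001  0.0054  0.013 ]
turn total -0.044373249862871944
slide if turned first [-0.0001  0.0054  0.013 ]
bar 2427 ((584.2674560546875, -21.546127319335938), (264.801513671875, 151.0379180908203), 27.248733520507812)
facing deg -62.75126 axis [ 0.5751 -0.0038]
tablet plane n(yoke frame) [0.827 0.004 0.562] c [0.06  0.008 0.118] 775 1404 lean 0.5964552310744295
```

That works: the lean is about 0.60 with little force. About 5 mm more.

```bash
python3 -m creep '[{"hand":0.0,"slide":[0,0.002,-0.002],"turn":0},{"hand":0.0,"slide":[0,0.002,-0.002],"turn":0},{"hand":0.0,"slide":[0,0,0],"turn":0}]'; python3 t.py .569 .006 .168 27.4;  python3 - <<'E'
from m import *
meas('8')
E
```

```text
clock: 11.98
tool_pos: [0.5684, 0.0077, 0.1848]
eef_rot: [0.972, 0.237, 0.0, 0.0]
contact_force: [-1.5, 1.3, -0.5]
opening: 0.006
t 11.975 pos [0.5684 0.0077 0.1848] xyaw 27.38 tilt [ 0. -0. -1.] open 0.005768269603241509 F [-1.5  1.3 -0.5] q [ 0.22  0.74 -0.54  1.79  0.53  0.76 -0.12]
slide total in tool [-0.0003  0.0018  0.0168]
turn total -0.02182841013649295
slide if turned first [-0.0003  0.0018  0.0168]
bar 2481 ((584.64794921875, -22.71959686279297), (264.5026550292969, 147.56210327148438), 27.53515625)
facing deg -62.464844 axis [ 0.5754 -0.005 ]
tablet plane n(yoke frame) [ 0.856 -0.001  0.517] c [0.057 0.009 0.118] 756 1512 lean 0.5431325061961373
```

Lean is about 0.54 and facing about -62.5°. I'll withdraw straight back, rise, and check with a clear view.

```bash
python3 -m creep '[{"hand":0.0,"slide":[0,-0.03,0],"turn":0},{"hand":0.0,"slide":[0,-0.05,0],"turn":0},{"hand":0.0,"slide":[0,-0.04,-0.03],"turn":0},{"hand":0.0,"slide":[0,-0.03,-0.05],"turn":0},{"hand":0.0,"slide":[0,-0.03,-0.05],"turn":0}]'; python3 -m creep '[{"hand":0.0,"slide":[0,-0.03,-0.05],"turn":0},{"hand":0.0,"slide":[0,-0.06,0],"turn":0},{"hand":0.0,"slide":[0,0,0],"turn":0}]';  python3 - <<'E'
from m import *
s,s2,P,C,ax,f=meas('9')
for n,x in (('sc',s),('si',s2)):
  for t in ['open_carton','shut_carton','jar','tape_roll']:
    for r in pinpoint(t,x)[:1]: print(n,t,r['conf'],onz(x,r['uv'],0).round(3))
c=(.715,-.275)
m=(np.hypot(P[:,0]-c[0],P[:,1]-c[1])<.13)&(P[:,2]>.08)&(P[:,2]<.1)
print(cv2.minAreaRect(P[m][:,:2].astype(np.float32)*1000))
for c in ((.714,-.273),(.71,-.272),(.717,-.276)):
  for a in (-62.6,f):
    d=np.array(c)-[.5932,-.0399];print(c,a,'miss y',-np.sin(np.radians(a))*d[0]+np.cos(np.radians(a))*d[1])
E
```

```text
clock: 12.7
tool_pos: [0.4857, 0.1682, 0.3164]
eef_rot: [0.972, 0.237, 0.001, 0.0]
contact_force: [1.2, 0.1, 0.0]
opening: 0.005
clock: 13.08
tool_pos: [0.4421, 0.2525, 0.3664]
eef_rot: [0.971, 0.241, 0.002, -0.002]
contact_force: [1.2, -0.2, 0.4]
opening: 0.006
bar 2120 ((603.0040893554688, -57.929100036621094), (265.4820556640625, 66.98228454589844), 27.177236557006836)
facing deg -62.822758 axis [ 0.5939 -0.0401]
tablet plane n(yoke frame) [ 0.847 -0.003  0.531] c [0.016 0.004 0.12 ] 741 1506 lean 0.5602479246253058
sc open_carton 0.78 [ 0.715 -0.275  0.   ]
sc shut_carton 0.8 [0.713 0.177 0.   ]
sc jar 0.74 [ 0.777 -0.095  0.   ]
sc tape_roll 0.87 [ 0.517 -0.203  0.   ]
si shut_carton 0.56 [0.724 0.19  0.   ]
si tape_roll 0.58 [ 0.518 -0.217  0.   ]
((713.4801025390625, -270.3292236328125), (125.2022705078125, 196.96133422851562), 84.68487548828125)
(0.714, -0.273) -62.6 miss y -2.4471308638557288e-05
(0.714, -0.273) -62.822758 miss y 0.0009962354660034145
(0.71, -0.272) -62.6 miss y -0.003115533064400308
(0.71, -0.272) -62.822758 miss y -0.002105411195754997
(0.717, -0.276) -62.6 miss y 0.0012583754924191115
(0.717, -0.276) -62.822758 miss y 0.002294794952869411
```

View pics/sc9.png

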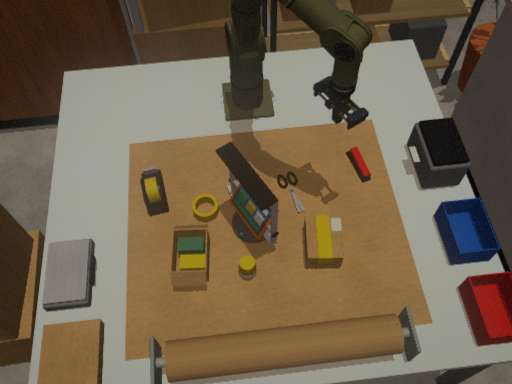

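The clear view shows the terminal facing the carton and nothing else moved. I'll cross-check the lean per camera.

Run:
```python
from h import *
a=np.radians(-62.7);F=np.array([np.cos(a),np.sin(a)]);Yv=np.array([-F[1],F[0]]);ax=np.array([.5932,-.0399])
for n in ('scene','side','scene','side'):
    s=snapshot(n);k=s['depth']>0;P=cloud(s)[k];d=P[:,:2]-ax;X=d@F;Y=d@Yv;Z=P[:,2]-.13
    res=[]
    for side in ((1,) if n=='scene' else (-1,)):
        th=.55
        for it in range(30):
            u=X*np.cos(th)+Z*np.sin(th)   # along normal
            w=-X*np.sin(th)+Z*np.cos(th)
            m=(abs(Y)<.09)&(abs(w)<.07)&(abs(u-side*.006)<.006)
            if m.sum()<30: break
            A=np.c_[w[m],np.ones(m.sum())];c=np.linalg.lstsq(A,u[m],rcond=None)[0]
            th-=np.arctan(c[0])
        print(n,side,m.sum(),'lean',th.round(4),'offset',c[1].round(4),'resid',np.std(u[m]-A@c).round(4),'w',w[m].min().round(3),w[m].max().round(3))
```

```text
scene 1 783 lean 0.5425 offset 0.0086 resid 0.0022 w -0.07 0.058
side -1 227 lean 0.5347 offset -0.0062 resid 0.0012 w -0.069 0.07
scene 1 817 lean 0.541 offset 0.0086 resid 0.0022 w -0.07 0.06
side -1 224 lean 0.5351 offset -0.0062 resid 0.0013 w -0.07 0.07
```

```bash
python3 -c "
from plant import *
print(get_state()['clock'],get_state()['contact_force']);print(finish_job())"
```

```text
13.775 [-1.07865014  1.11542681 -0.40517124]
the job is handed in; nothing more can be done
None
```

The terminal now faces the open carton and leans back about 31°. I handed the job in at 13.8 s of the 35 s allowed. I gripped the light bar and swung the yoke about 63° clockwise. Then I raised the tablet by pushing its top edge forward and up from behind with closed fingers.

| Last check | Measured | Limit |
|---|---|---|
| Facing direction | -62.6° to -62.8° | about -62.6° needed |
| Miss at the carton's centre | about 1–3 mm | 30 mm |
| Lean, separate fit to each camera | 0.535 and 0.542 rad | 0.454–0.594 rad |
| Lean, coarser combined fit | 0.56 rad | 0.454–0.594 rad |

- **Lean readings:** the fits disagree by up to about 0.025 rad, but all of them are inside the band.
- **Other things on the bench:** the open carton, shut carton, jar and tape roll read within about 20 mm of their first positions. That is roughly the spread of the network's own readings. I checked the dispenser, scissors, tags and stapler only by eye in the last picture, and none looked shifted.
- **Failed push:** my first, purely level push jammed on friction, with about 22 N at the wrist. I backed off and pushed forward and up together, which worked at low force.
- **Robot:** the gripper was withdrawn well clear before I handed in.

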